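Snap the retaining clip onto the pivot pin

ROBOT

A 6-joint arm with a two-finger parallel gripper is mounted at the origin on a cart in front of the work surface, level with it; the furniture and walls round the work are solid. World frame = base frame: x ahead of the robot, y to its left, z up, the work surface at z = 0. Lengths are in m, angles in rad, forces in N, time in s.
With the tool pointing down it reaches from about 0.35 to 0.725 m from the base axis. Payload 4.3 kg.
Tool frame: the origin (TCP) lies on the front face of the gripper's body, between the roots of the fingers; the fingertips stand 73 mm ahead of it and the grasp point (between the pads) lies 54 mm ahead of it (tcp_to_grasp is the distance from the TCP to the grasp point, in m); z points along the fingers, y is the line along which they close (so a half turn about z gives the same grasp; the last joint's range is limited). The gripper opens to 85 mm and grips with 20 to 120 N. Pads are 22 mm wide; open, the fingers measure 114 mm over their backs; the gripper's body (76 mm by 85 mm) begins 54 mm behind the grasp point. The pads swing forward as they close: fully open they stand 13 mm farther back than shut.
Start: joints at [1.008, 0.377, 0.081, 1.274, 0, 1.46], TCP at [0.252, 0.517, 0.304] pointing down, gripper open.
Joint ranges: [-2.72, 2.72], [-0.84, 1.66], [-1.02, 1.22], [-1.77, 2.12], [-1.37, 1.28], [-3.14, 3.14]. Speed limits (rad/s): [2.57, 2.57, 3.14, 3.14, 3.14, 3.14].

INTERFACE

Orientations are given as a unit quaternion [w, x, y, z].
In Python, from station import * gives the robot as it stands. The module is installed in compiled form; this text tells all that it offers.
- The arm moves only by the tool jog_arm, never from a script. Its argument "plan" is a list of rows, each a list of 7 numbers: the shift along the tool's x, y, z in mm, then the turn, a rotation vector about the tool's x, y, z in degrees, then the gripper command: -1 is fully open, 1 is shut, values between are in proportion. In form: [[tx, ty, tz, rx, ry, rz, hand], ...]. A call has 1 to 12 rows; each row shifts and turns the commanded pose from where the row before left it, along the tool's axes as they then stand; what a row does not reach is not made up. A row lasts 1/12 s, in which the tool goes at most 41.7 mm and 7.16 degrees, less where a joint would pass 70% of its speed; a pose out of reach is approached as far as the arm can. A call is refused whole if a number of a shift passes 41.7 or a number of a turn 7.16, either way. A call with a gripper value outside its range is refused whole. The fingers move at their own pace and stop on an object; "force" is the grip in N (left out, the last holds). Time passes only in rows, so rows that do not move let the fingers close. It gives the time, the measured TCP pose, the force, the opening and the grip force at its end, in the units of the state.
- state(): the state, without advancing time (a new reading comes with each control period).
- grab_frame(name): name is "scene" or "top"; returns a dict with "img" (480x640x3 uint8, red, green, blue), "fx", "fy", "cx", "cy" (pixels), "extrinsics" (4x4, takes a point from world to camera coordinates). Camera axes: x right, y down, z forward; pixel columns grow to the right and rows downward; lengths in m; the calibration is good to about 2 mm. A picture is of the moment at which its call begins. There is no depth.
- finish_job(): hands the job in; it is judged then, once.
The state is a dict: "clock": time; "joints": joint angles; "qvel": joint speeds; "joint_efforts": joint torques, N m; "tcp_pos": TCP position; "tool_rot": TCP orientation; "force": force on the tool from outside, world axes, zero at the start; "ft_torque": the same for the moment, N m; "finger_gap": finger opening in m; "gripper_force": force on a finger pad.
Only numpy, scipy, OpenCV 4.12 (cv2) and the standard library are available. Lean on these libraries where they do the work, as an engineer would, in place of code of your own. Each camera call takes 0.05 s, during which the arm holds its last target. There are 200 camera calls.

TASK

Pick up the fork tool by its wooden handle and, with its two prongs, push the steel clip along the track of the nest until it snaps fully home in the groove of the pivot pin. Do not touch the clip with the fingers. Then draw the tool back and lay it down flat on the open bench, well clear of the nest.

Things in the scene. Friction and masses are not known exactly. Their poses are not given: they have to be found in the camera images.
- fork_tool: Fork tool lying on the bench, 165 mm long, 0.16 kg: wooden handle 24 mm wide, 26 tall (x -60 to +18 mm), thin steel shank, two steel prongs to x = 105. Origin: underside of the handle at the grip point (about its centre of mass); x towards the prongs, z up. Prongs 8 mm wide, 22 apart, 16 tall (5 to 21 above the underside), on a crosspiece 38 wide at x 66 to 76.
- fork_tip (a point): Point midway between the two prong ends, 105 mm ahead of the tool's origin and 13 mm above its underside; axes as the tool's.
- nest: Fixed nest: base plate 160 x 92 x 10 mm, aluminium deck with its top 30 mm above the bench (x -75 to +35, 64 wide). Steel pivot pin on the deck: groove 23 mm across, 13 high, right above the deck, then a head 30 across, top at 56. Origin: pin axis at bench level; x = direction the clip is pushed, z up. Two guide rails 5 mm high, about 45 apart, at x -75 to -15; the track's near end is open.
- pin_groove (a point): Point on the pin's axis, 5 mm above the deck (35 mm above the bench), where the middle of the clip's eye belongs; axes as the nest's.
- clip: Dark, greased steel spring clip, a C 45 x 40 x 10 mm, flat on the deck between the rails, mouth to the pin. Origin: underside, centre of its eye (24 mm wide); x out of the mouth, z up. Flat back at x = -21.5, 38 wide; a tail 8 wide sticks out of it to -32 and goes between the prongs, which press on the back. Jaws meet the pin 19 mm short of home, yield at 5 to 8 N and snap; then it stops.
- clip_eye (a point): Middle of the clip's eye, 5 mm above its underside; axes as the clip's.
Mind the look-alikes: they are no part of the job. What is shaped like the clip but blue is not meant.

How it is judged:
By the outcome, as a careful person would: the job done as asked, in the order asked, and still so for the second after the job is handed in, with the robot touching nothing.
It also fails if it takes over 48 s, if anything falls off the work surface, if the arm or the gripper's body presses on something with over 40 N, if the wrist force passes 120 N, or if a joint passes its speed limit or range.

## Working session

There is one attempt and no reset: what is moved stays moved. The work goes in short steps, Python scripts to look and compute and a tool call to move; the robot and the scene stay as the last step left them, time stands still between calls to the robot, and variables do not carry over. Pictures are saved under pics/ and viewed, at most 13 in all, crops included, and the job is handed in when it is done.

Besides the shell and the picture viewer there is one more tool, called as name([rows], argument=value, ...), one row to a line, values as JSON. jog_arm: Moves the arm, as the interface text tells. Its arguments: {"type":"object","properties":{"plan":{"type":"array","items":{"type":"array","items":{"type":"number"}}},"force":{"type":"number"}},"required":["plan"]}

```bash
mkdir -p pics; python3 - <<'E'
from station import *
import cv2,numpy as np
for n in("scene","top"):
    f=grab_frame(n); cv2.imwrite(f"pics/{n}0.png",f["img"][:,:,::-1]); print(n,f["fx"],f["cx"],f["cy"],np.round(f["extrinsics"],3).tolist())
s=state();print(s["clock"],s["tcp_pos"],s["tool_rot"],s["finger_gap"],s["force"])
E
```

```text
scene 481.0126041629463 319.0570290264264 233.8932961518209 [[0.532, -0.847, -0.009, -0.301], [-0.643, -0.397, -0.655, 0.42], [0.551, 0.354, -0.756, 0.657], [0.0, 0.0, 0.0, 1.0]]
top 522.0884737944219 312.32532844609295 236.37928483501196 [[-0.023, -1.0, -0.017, 0.056], [-0.999, 0.024, -0.047, 0.581], [0.048, 0.016, -0.999, 1.232], [0.0, 0.0, 0.0, 1.0]]
0.1 [0.25129027 0.51669819 0.30306553] [-2.97835378e-04  2.24458262e-01  9.74483295e-01 -8.40876523e-04] 0.08553387297601359 [1.16763886 0.055951   0.4680671 ]
```

View pics/scene0.png

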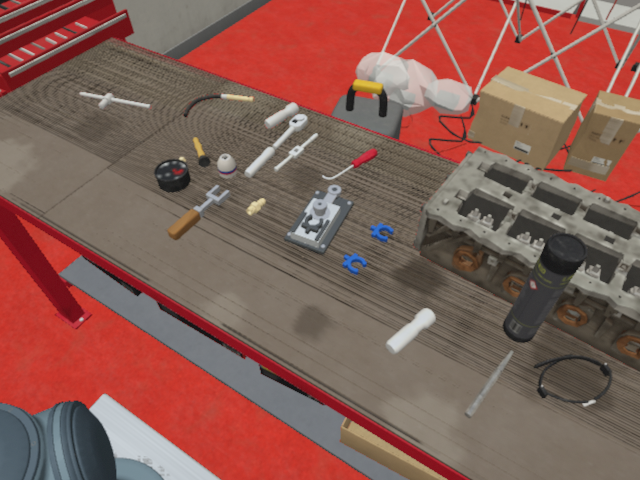

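View pics/top0.png

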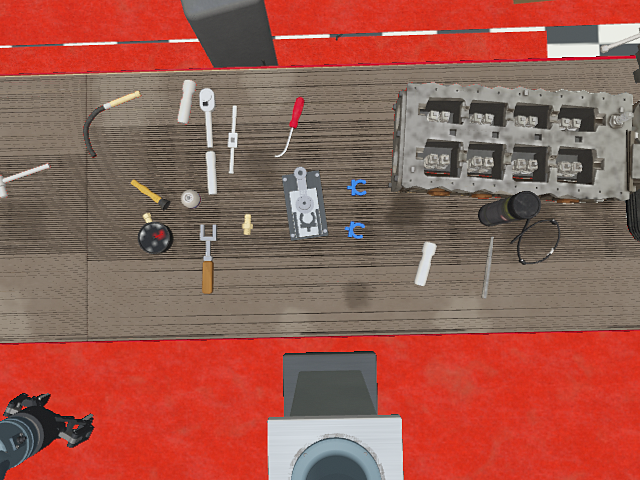

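The scene view shows the fork tool at (200,212), the nest at (320,217) with the dark clip at (313,226), and blue clips at (381,232) and (354,263). In the top view the fork is at (208,260) with its prongs pointing away from the robot. The nest is at (305,203), and its pin at (305,203) lies ahead of the clip at (308,222).

Candidates in the top view:
- **Fork:** the wooden-handled fork at (208,260). Not the hammer at (150,193), the hose at (115,110) or the red hook at (295,120).
- **Clip:** the dark one on the nest at (308,222). Not the blue ones at (357,187) and (355,230).

Next is a close crop of my picks.

```bash
python3 - <<'E'
import cv2,numpy as np
im=cv2.imread("pics/top0.png")
a=im[215:300,183:233];b=im[160:245,275:335]
c=cv2.resize(np.hstack([a,b]),None,fx=7,fy=7,interpolation=cv2.INTER_CUBIC)
for k in range(0,110,10): cv2.line(c,(k*7,0),(k*7,8),(0,255,0),1)
for k in range(0,85,10): cv2.line(c,(0,k*7),(8,k*7),(0,255,0),1);cv2.line(c,(350,k*7),(358,k*7),(0,255,0),1)
cv2.imwrite("pics/crop1.png",c)
E
```

```text
(no output)
```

View pics/crop1.png

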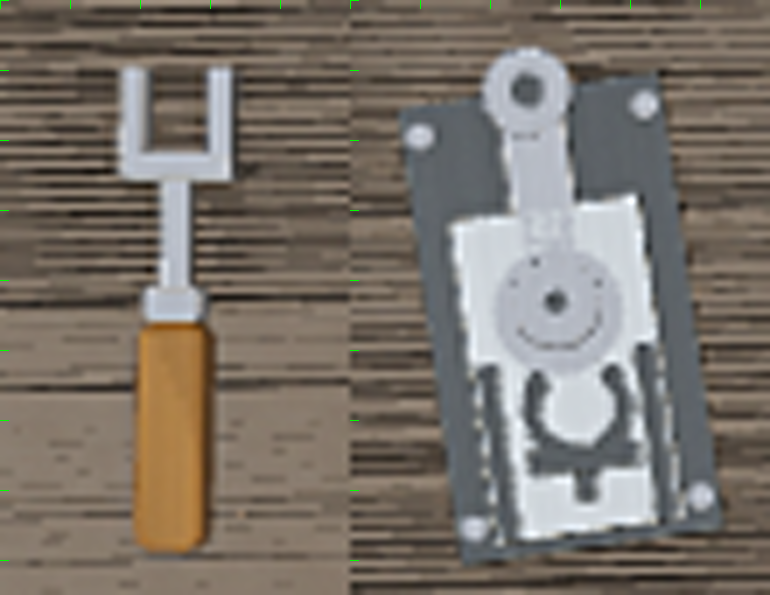

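The crop confirms the choice: a fork with two prongs and a wooden handle, and a dark clip between the rails of the nest with its mouth toward the pin. Crop pixels: fork tips midpoint (176,67), handle end (171,551). Plate corners are (400,110), (657,72), (722,522) and (465,562). Pin head is (557,306), eye (578,405) and tail end (587,500).

```bash
cat > h.py <<'E'
from station import *
import numpy as np,cv2
from scipy.spatial.transform import Rotation as R
def w(f,u,v,z):
    E=np.array(f["extrinsics"]);r=E[:3,:3].T@[(u-f["cx"])/f["fx"],(v-f["cy"])/f["fy"],1];c=-E[:3,:3].T@E[:3,3]
    return c+r*(z-c[2])/r[2]
def px(f,p):
    E=np.array(f["extrinsics"]);q=E[:3,:3]@p+E[:3,3];return q[:2]/q[2]*[f["fx"],f["fy"]]+[f["cx"],f["cy"]]
def rot(s): q=s["tool_rot"];return R.from_quat([q[1],q[2],q[3],q[0]])
def st():
    s=state();m=rot(s).as_matrix();print("t",round(s["clock"],2),"tcp",np.round(s["tcp_pos"],4),"x",np.round(m[:,0],3),"y",np.round(m[:,1],3),"z",np.round(m[:,2],3),"gap",round(s["finger_gap"],4),"gf",s["gripper_force"],"F",np.round(s["force"],1),"q",np.round(s["joints"],2));return s
E
python3 - <<'E'
from h import *
f=grab_frame("top")
def c(x,y,z):
    o=(183,215) if x<350 else (225,160)   # right crop starts at col 50 -> 275
    return w(f,x/7+o[0]-.5,y/7+o[1]-.5,z)
for n,a in dict(tip=(176,67,.021),cross=(176,181,.021),hl=(171,551,.026),hl0=(171,551,0.004),h0=(175,322,.026),tl=(120,67,.021),tr=(234,67,.021),p1=(400,110,.01),p2=(657,72,.01),p3=(722,522,.01),p4=(465,562,.01),pin=(558,310,.056),eye=(578,405,.04),tail=(587,500,.04),bl=(529,475,.04),br=(640,465,.04)).items(): print(n,np.round(c(*a),4))
st()
E
```

```text
tip [0.6176 0.291  0.021 ]
cross [0.5788 0.2915 0.021 ]
hl [0.4537 0.2939 0.026 ]
hl0 [0.4525 0.2987 0.004 ]
h0 [0.5308 0.2914 0.026 ]
tl [0.6181 0.3101 0.021 ]
tr [0.6171 0.2712 0.021 ]
p1 [0.7321 0.1128 0.01  ]
p2 [0.743 0.024 0.01 ]
p3 [0.5874 0.0055 0.01  ]
p4 [0.5758 0.0937 0.01  ]
pin [0.6565 0.0585 0.056 ]
eye [0.6262 0.053  0.04  ]
tail [0.5943 0.0508 0.04  ]
bl [0.6031 0.07   0.04  ]
br [0.6056 0.0328 0.04  ]
t 0.15 tcp [0.2513 0.5167 0.3032] x [-0.899  0.437  0.   ] y [ 0.437  0.899 -0.002] z [-0.001 -0.001 -1.   ] gap 0.0853 gf 0.0 F [ 0.3  0.1 -1.3] q [ 1.01  0.38  0.08  1.27 -0.    1.46]
```

Measured positions, all consistent with the given sizes (fork 164 mm long, plate 157 x 89 mm):

| Item | Position | Yaw |
|---|---|---|
| Fork origin | (0.5126, 0.2925) | -1° |
| Pin | (0.6565, 0.0585) | nest +6.9° |
| Clip | about 31 mm short of home | about 4° |

I'll turn the tool and move over the handle.

jog_arm([
  [0,0,0,0,0,-6.2,-1],
  [0,0,0,0,0,-6.2,-1],
  [0,0,0,0,0,-6.2,-1],
  [0,0,0,0,0,-6.2,-1],
  [-26.5,-22,0,0,0,0,-1],
  [-26.5,-22,0,0,0,0,-1],
  [-26.5,-22,0,0,0,0,-1],
  [-26.5,-22,0,0,0,0,-1],
  [-26.5,-22,0,0,0,0,-1],
  [-26.5,-22,0,0,0,0,-1],
  [-26.5,-22,0,0,0,0,-1],
  [-26.5,-22,0,0,0,0,-1],
], force=100)

```text
clock: 1.15
tcp_pos: [0.4609, 0.3355, 0.3036]
tool_rot: [-0.0, 0.01, 1.0, -0.0]
force: [0.6, 0.0, 0.5]
finger_gap: 0.0853
gripper_force: 0.0
```

jog_arm([
  [-26.5,-22,0,0,0,0,-1],
  [-26.5,-22,0,0,0,0,-1],
  [0,0,26,0,0,0,-1],
  [0,0,26,0,0,0,-1],
  [0,0,26,0,0,0,-1],
  [0,0,26,0,0,0,-1],
  [0,0,26,0,0,0,-1],
  [0,0,0,0,0,0,-1],
  [0,0,0,0,0,0,-1],
])

```text
clock: 1.9
tcp_pos: [0.5107, 0.2912, 0.1725]
tool_rot: [-0.002, 0.01, 1.0, -0.001]
force: [0.2, 0.1, 0.4]
finger_gap: 0.0855
gripper_force: 0.0
```

```bash
python3 - <<'E'
from h import *
st()
f=grab_frame("top");cv2.imwrite("pics/t2.png",cv2.resize(f["img"][170:320,140:340,::-1],None,fx=4,fy=4,interpolation=2))
E
```

```text
t 1.9 tcp [0.5107 0.2912 0.1725] x [-1.     0.02   0.004] y [ 0.02   1.    -0.002] z [-0.004 -0.002 -1.   ] gap 0.0855 gf 0.0 F [0.2 0.1 0.4] q [ 0.41  0.47 -0.12  0.98  0.    0.43]
```

View pics/t2.png

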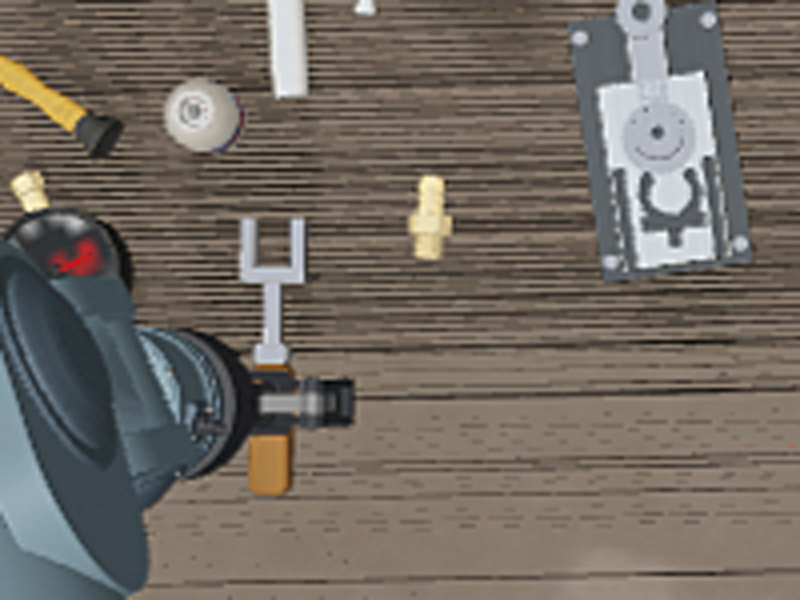

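The picture shows the gripper over the handle at about (270,400), with its fingers straddling it and the prongs clear. I'll lower and close.

jog_arm([
  [-2,1,24,0,0,0,-1],
  [0,0,24,0,0,0,-1],
  [0,0,24,0,0,0,-1],
  [0,0,15,0,0,0,-1],
  [0,0,8,0,0,0,-1],
  [0,0,0,0,0,0,1],
  [0,0,0,0,0,0,1],
  [0,0,0,0,0,0,1],
  [0,0,0,0,0,0,1],
  [0,0,0,0,0,0,1],
  [0,0,0,0,0,0,1],
  [0,0,0,0,0,0,1],
], force=100)

```text
clock: 2.95
tcp_pos: [0.5152, 0.2933, 0.0807]
tool_rot: [0.001, 0.01, 1.0, 0.001]
force: [-0.8, -1.1, 6.2]
finger_gap: 0.0219
gripper_force: 99.8
```

jog_arm([
  [0,0,0,0,0,0,1],
  [0,0,0,0,0,0,1],
  [0,0,0,0,0,0,1],
  [0,0,0,0,0,0,1],
  [0,0,0,0,0,0,1],
  [0,0,0,0,0,0,1],
])

```text
clock: 3.45
tcp_pos: [0.5152, 0.2932, 0.0807]
tool_rot: [0.001, 0.01, 1.0, 0.001]
force: [-0.6, -1.0, 5.8]
finger_gap: 0.0215
gripper_force: 99.8
```

```bash
python3 -c "
from h import *
st()"
```

```text
t 3.45 tcp [0.5152 0.2932 0.0807] x [-1.     0.02  -0.003] y [0.02  1.    0.001] z [ 0.003  0.001 -1.   ] gap 0.0215 gf 99.80973958969116 F [-0.6 -1.   5.8] q [ 0.41  0.57 -0.23  0.77  0.    0.43]
```

jog_arm([
  [0,0,-8,0,0,0,1],
  [0,0,-16,0,0,0,1],
  [0,0,-20,0,0,0,1],
  [0,0,-20,0,0,0,1],
  [0,0,-8,0,0,0,1],
  [0,0,0,0,0,0,1],
  [0,0,0,0,0,0,1],
])

```text
clock: 4.03
tcp_pos: [0.5143, 0.2929, 0.151]
tool_rot: [0.0, 0.01, 1.0, 0.0]
force: [-0.6, 0.4, -2.3]
finger_gap: 0.0216
gripper_force: 98.7
```

jog_arm([
  [3,-16,0,0,0,0,1],
  [4,-26,0,0,0,0,1],
  [5,-30,0,0,0,0,1],
  [5,-30,0,0,0,0,1],
  [5,-30,0,0,0,-2,1],
  [5,-30,0,0,0,-2,1],
  [5,-30,0,0,0,-2,1],
  [5,-30,0,0,0,-2,1],
  [4,-24,0,0,0,0,1],
  [3,-12,0,0,0,0,1],
  [0,0,0,0,0,0,1],
  [0,0,0,0,0,0,1],
])

```text
clock: 5.03
tcp_pos: [0.4753, 0.0338, 0.1497]
tool_rot: [-0.001, -0.059, 0.998, 0.0]
force: [-0.4, 0.2, -2.1]
finger_gap: 0.0218
gripper_force: 98.8
```

```bash
python3 - <<'E'
from h import *
st()
f=grab_frame("top");a=f["img"][160:285,265:345,::-1]
g=grab_frame("scene");b=g["img"][170:270,250:350,::-1]
a=cv2.resize(a,None,fx=4.8,fy=4.8,interpolation=2);b=cv2.resize(b,None,fx=4,fy=4,interpolation=2)
c=np.zeros((600,784,3),np.uint8);c[:,:384]=a;c[:400,384:]=b
cv2.imwrite("pics/t3.png",c)
E
```

```text
t 5.03 tcp [0.4753 0.0338 0.1497] x [-0.993 -0.118  0.002] y [-0.118  0.993  0.001] z [-0.003  0.001 -1.   ] gap 0.0218 gf 98.84588956832886 F [-0.4  0.2 -2.1] q [-0.06  0.29 -0.46  0.82  0.   -0.18]
```

View pics/t3.png

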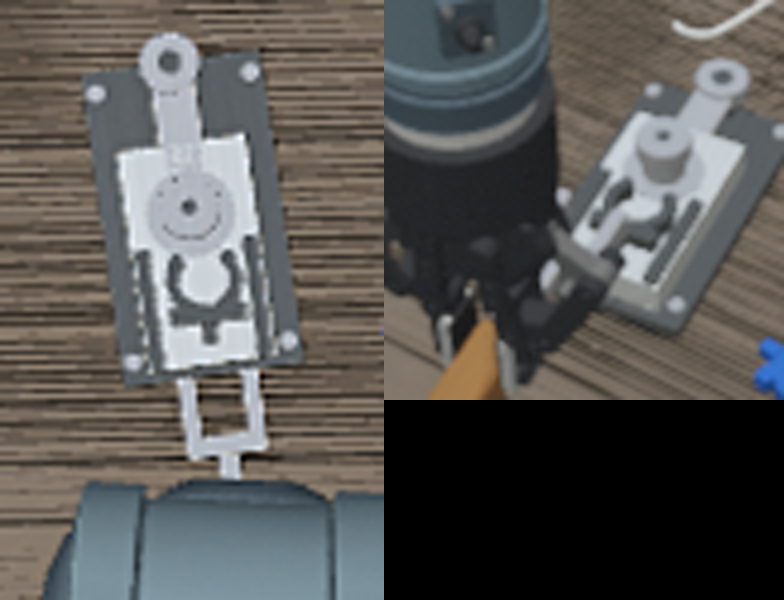

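The picture shows the held fork just behind the nest: prong tips midpoint at crop (219,375), crosspiece rear corners at (192,460) and (268,447), and the clip ahead in the track, undisturbed. I'll work out the tip position.

```bash
python3 - <<'E'
from h import *
f=grab_frame("top");s=state()
c=lambda x,y,z:w(f,x/4.8+265-.5,y/4.8+160-.5,z)
z=.09
tip=(c(179,379,z)+c(259,371,z))/2; cr=(c(192,460,z)+c(268,447,z))/2
d=c(259,371,z)-c(179,379,z); print("tip",tip,"cross",cr,"len",np.linalg.norm(tip-cr),"width",np.linalg.norm(d),"yaw",np.degrees(np.arctan2(*(tip-cr)[1::-1])),np.degrees(np.arctan2(d[0],-d[1])))
pin=c(190,208,.056);eye=c(205,277,.04)
e=np.array([np.cos(np.radians(6.9)),np.sin(np.radians(6.9))]);n=np.array([-e[1],e[0]])
pin=np.array([.6565,.0585]);print("clock",s["clock"])
for k,p in(("tip",tip),("eye",eye),("tcp",s["tcp_pos"])): v=p[:2]-pin;print(k,v@e*1e3,v@n*1e3)
# rails inner midline at mouth / deck edge
for k,(x,y,zz) in dict(railL0=(157,370,.035),railL1=(140,250,.035),railR0=(264,355,.035),railR1=(250,236,.035)).items():
    v=c(x,y,zz)[:2]-pin;print(k,v@e*1e3,v@n*1e3)
E
```

```text
tip [0.576231   0.04598586 0.09      ] cross [0.53948071 0.04170514 0.09      ] len 0.03699876231285055 width 0.03754791043372576 yaw 6.643945623198399 4.332716977321807
clock 5.1833
tip -81.19104583333322 -2.780239421730842
eye -30.450984184063202 -2.143928599520088
tcp -182.00844898240751 -1.686596773835914
railL0 -71.77214156845751 27.68670163896781
railL1 -12.257945874745793 27.579669797072697
railR0 -72.04764058929788 -25.16231280724318
railR1 -13.260629154607344 -26.78023539784113
```

jog_arm([
  [0,2.5,0,0,0,0,1],
  [0,0,10,0,0,0,1],
  [0,0,14,0,0,0,1],
  [0,0,12,0,0,0,1],
  [0,0,5,0,0,0,1],
  [0,0,0,0,0,0,1],
  [0,0,0,0,0,0,1],
  [0,0,0,0,0,0,1],
])

```text
clock: 5.85
tcp_pos: [0.4766, 0.0368, 0.1105]
tool_rot: [0.001, -0.06, 0.998, -0.0]
force: [-0.1, 0.5, -2.5]
finger_gap: 0.0214
gripper_force: 98.8
```

```bash
python3 - <<'E'
from h import *
st()
f=grab_frame("top");a=f["img"][160:285,265:345,::-1]
g=grab_frame("scene");b=g["img"][170:270,250:350,::-1]
a=cv2.resize(a,None,fx=4.8,fy=4.8,interpolation=2);b=cv2.resize(b,None,fx=4,fy=4,interpolation=2)
c=np.zeros((600,784,3),np.uint8);c[:,:384]=a;c[:400,384:]=b
cv2.imwrite("pics/t4.png",c)
E
```

```text
t 5.85 tcp [0.4766 0.0368 0.1105] x [-0.993 -0.12  -0.001] y [-0.12   0.993 -0.   ] z [ 0.001  0.    -1.   ] gap 0.0214 gf 98.81059885025024 F [-0.1  0.5 -2.5] q [-0.06  0.34 -0.51  0.71  0.   -0.18]
```

View pics/t4.png

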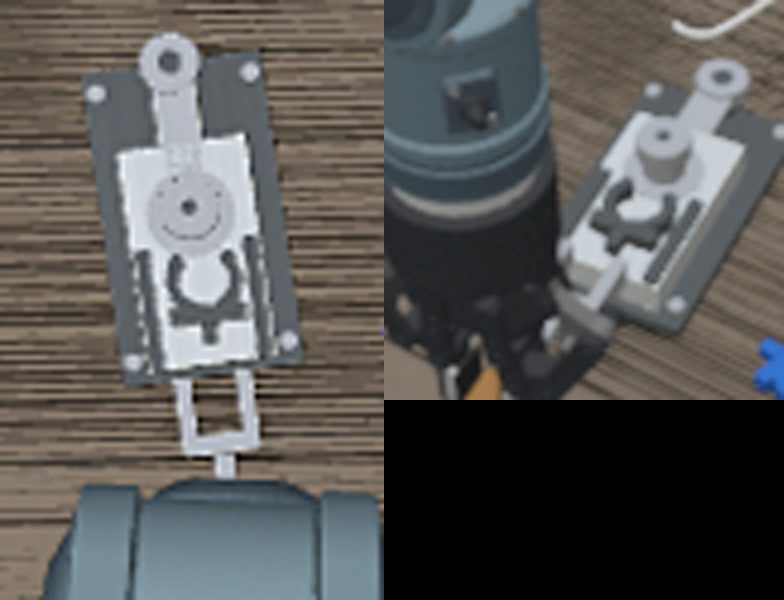

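The picture shows the fork aligned with the track: tips midpoint at about (214,373), both prongs inside the rails, and the tail of the clip at (210,335) between them. I'll lower 2.5 mm and advance to near contact, then check the force.

jog_arm([
  [0,0,2.5,0,0,0,1],
  [0,0,0,0,0,0,1],
  [-4,0,0,0,0,0,1],
  [-5,0,0,0,0,0,1],
  [-5,0,0,0,0,0,1],
  [-5,0,0,0,0,0,1],
  [-3,0,0,0,0,0,1],
  [0,0,0,0,0,0,1],
  [0,0,0,0,0,0,1],
  [0,0,0,0,0,0,1],
])

```text
clock: 6.78
tcp_pos: [0.4977, 0.0393, 0.1073]
tool_rot: [-0.0, -0.06, 0.998, 0.0]
force: [0.6, -0.6, -2.1]
finger_gap: 0.022
gripper_force: 98.8
```

```bash
python3 - <<'E'
from h import *
s=st();e=np.array([np.cos(np.radians(6.9)),np.sin(np.radians(6.9))]);n=np.array([-e[1],e[0]])
v=s["tcp_pos"][:2]-np.array([.6565,.0585]);print(v@e*1e3,v@n*1e3)
g=grab_frame("scene");f=grab_frame("top")
P=np.array([.6565,.0585]);sc=v@e+.101
for z in(.030,.032,.048):print(z,np.round(px(g,np.r_[P+e*sc+n*(-.020),z]),1))
a=cv2.resize(f["img"][190:255,280:335,::-1],None,fx=7,fy=7,interpolation=2)[:450]
b=cv2.resize(g["img"][200:260,290:345,::-1],None,fx=7,fy=7,interpolation=2)[:420]
c=np.zeros((450,770,3),np.uint8);c[:,:385]=a;c[:420,385:]=b
cv2.imwrite("pics/t5.png",c)
E
```

```text
t 6.78 tcp [0.4977 0.0393 0.1073] x [-0.993 -0.119  0.   ] y [-0.119  0.993  0.   ] z [-0.  0. -1.] gap 0.022 gf 98.80933284759521 F [ 0.6 -0.6 -2.1] q [-0.05  0.38 -0.46  0.73  0.   -0.17]
-159.97944835570948 -0.024391151154704544
0.03 [314.6 234.8]
0.032 [314.6 234.1]
0.048 [314.5 228.9]
```

View pics/t5.png

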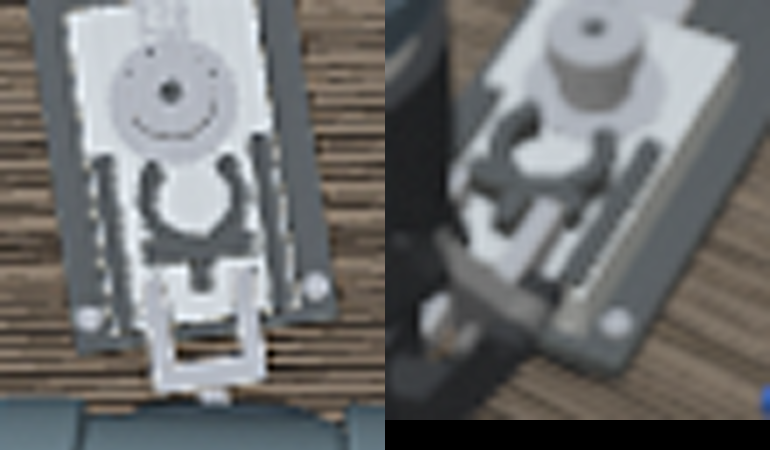

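The picture shows both prongs level just behind the clip's back: tips at (205,275), back at (195,258), with the tail between them. The scene crop has the tip at (555,200), which matches the predicted height. I'll push.

jog_arm([
  [-3,0,0,0,0,0,1],
  [-3,0,0,0,0,0,1],
  [-3,0,0,0,0,0,1],
  [-3,0,0,0,0,0,1],
  [-3,0,0,0,0,0,1],
  [-2,0,0,0,0,0,1],
  [0,0,0,0,0,0,1],
  [0,0,0,0,0,0,1],
])

```text
clock: 7.55
tcp_pos: [0.515, 0.0413, 0.1074]
tool_rot: [0.0, -0.06, 0.998, 0.0]
force: [-0.5, 0.2, -1.8]
finger_gap: 0.0214
gripper_force: 98.8
```

jog_arm([
  [-2,0,0,0,0,0,1],
  [-2,0,0,0,0,0,1],
  [-2,0,0,0,0,0,1],
  [-2,0,0,0,0,0,1],
  [-2,0,0,0,0,0,1],
  [-2,0,0,0,0,0,1],
  [-2,0,0,0,0,0,1],
  [0,0,0,0,0,0,1],
  [0,0,0,0,0,0,1],
])

```text
clock: 8.3
tcp_pos: [0.5285, 0.0431, 0.1072]
tool_rot: [-0.0, -0.06, 0.998, 0.0]
force: [-1.4, -0.0, -2.5]
finger_gap: 0.0221
gripper_force: 98.7
```

```bash
python3 - <<'E'
from h import *
s=st();e=np.array([np.cos(np.radians(6.9)),np.sin(np.radians(6.9))]);n=np.array([-e[1],e[0]])
v=s["tcp_pos"][:2]-np.array([.6565,.0585]);print(v@e*1e3,v@n*1e3)
g=grab_frame("scene");f=grab_frame("top")
a=cv2.resize(f["img"][190:255,280:335,::-1],None,fx=7,fy=7,interpolation=2)[:450]
b=cv2.resize(g["img"][200:260,290:345,::-1],None,fx=7,fy=7,interpolation=2)[:420]
c=np.zeros((450,770,3),np.uint8);c[:,:385]=a;c[:420,385:]=b
cv2.imwrite("pics/t6.png",c)
E
```

```text
t 8.3 tcp [0.5285 0.0431 0.1072] x [-0.993 -0.12   0.   ] y [-0.12   0.993  0.   ] z [-0.  0. -1.] gap 0.0221 gf 98.73359084129333 F [-1.4 -0.  -2.5] q [-0.04  0.43 -0.38  0.76  0.   -0.16]
-128.92515424558852 0.06991343684408874
```

View pics/t6.png

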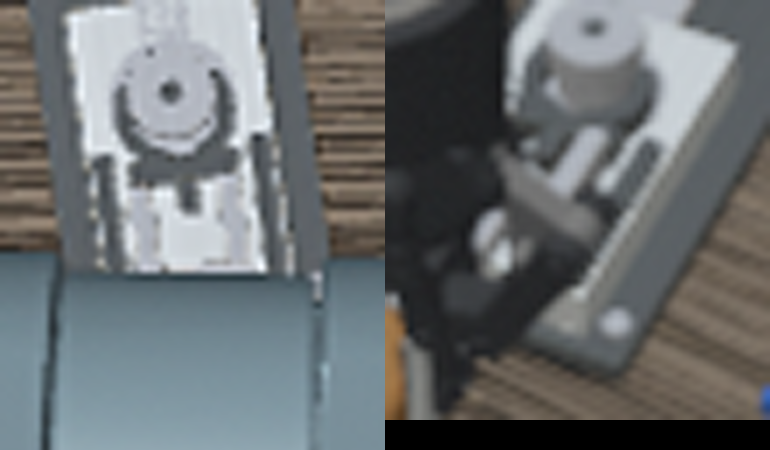

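The picture shows the clip's jaws round the pin at (175,105). Its back at (185,165) is slightly ahead of the prongs, so it seems to have snapped on. I'll push on gently until there is a firm stop, to make sure.

jog_arm([
  [-1.5,0,0,0,0,0,1],
  [-1.5,0,0,0,0,0,1],
  [-1.5,0,0,0,0,0,1],
  [-1,0,0,0,0,0,1],
  [0,0,0,0,0,0,1],
  [0,0,0,0,0,0,1],
])

```text
clock: 8.9
tcp_pos: [0.5346, 0.0435, 0.1076]
tool_rot: [0.0, -0.06, 0.998, -0.0]
force: [-0.0, -0.0, -2.0]
finger_gap: 0.0215
gripper_force: 98.8
```

jog_arm([
  [-1,0,0,0,0,0,1],
  [0,0,0,0,0,0,1],
  [0,0,0,0,0,0,1],
])

```text
clock: 9.15
tcp_pos: [0.5352, 0.0437, 0.1074]
tool_rot: [0.0, -0.06, 0.998, 0.0]
force: [0.2, 0.0, -2.5]
finger_gap: 0.0216
gripper_force: 98.8
```

jog_arm([
  [-1,0,0,0,0,0,1],
  [0,0,0,0,0,0,1],
  [0,0,0,0,0,0,1],
])

```text
clock: 9.4
tcp_pos: [0.5361, 0.0438, 0.1074]
tool_rot: [-0.0, -0.06, 0.998, 0.0]
force: [-0.7, -0.2, -1.9]
finger_gap: 0.0217
gripper_force: 98.8
```

jog_arm([
  [-1,0,0,0,0,0,1],
  [0,0,0,0,0,0,1],
  [0,0,0,0,0,0,1],
])

```text
clock: 9.65
tcp_pos: [0.5363, 0.0439, 0.1071]
tool_rot: [-0.001, -0.06, 0.998, 0.0]
force: [-3.6, -0.3, -0.9]
finger_gap: 0.0216
gripper_force: 98.9
```

jog_arm([
  [-1,0,0,0,0,0,1],
  [0,0,0,0,0,0,1],
  [0,0,0,0,0,0,1],
])

```text
clock: 9.9
tcp_pos: [0.5365, 0.044, 0.1069]
tool_rot: [-0.002, -0.06, 0.998, -0.0]
force: [-5.9, -0.2, 1.4]
finger_gap: 0.0215
gripper_force: 99.0
```

```bash
python3 - <<'E'
from h import *
s=st()
g=grab_frame("scene");f=grab_frame("top")
a=cv2.resize(f["img"][190:255,280:335,::-1],None,fx=7,fy=7,interpolation=2)[:450]
b=cv2.resize(g["img"][200:260,290:345,::-1],None,fx=7,fy=7,interpolation=2)[:420]
c=np.zeros((450,770,3),np.uint8);c[:,:385]=a;c[:420,385:]=b
cv2.imwrite("pics/t7.png",c)
E
```

```text
t 9.9 tcp [0.5365 0.044  0.1069] x [-0.993 -0.119  0.003] y [-0.119  0.993  0.   ] z [-0.003 -0.    -1.   ] gap 0.0215 gf 99.04701232910156 F [-5.9 -0.2  1.4] q [-0.04  0.45 -0.35  0.77 -0.   -0.16]
```

View pics/t7.png

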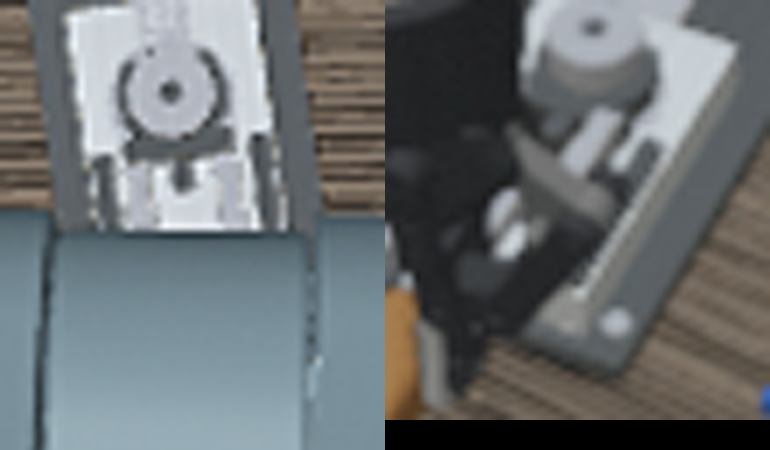

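The picture shows the clip all round the pin with its eye centred at about (173,95). The prongs bear on its back at (180,150) and the force is rising, so it is at the stop. One firmer push to confirm.

jog_arm([
  [-1.5,0,0,0,0,0,1],
  [-1.5,0,0,0,0,0,1],
  [-1,0,0,0,0,0,1],
  [0,0,0,0,0,0,1],
  [0,0,0,0,0,0,1],
  [0,0,0,0,0,0,1],
])

```text
clock: 10.5
tcp_pos: [0.537, 0.0442, 0.1062]
tool_rot: [-0.005, -0.06, 0.998, -0.0]
force: [-13.8, -3.6, 5.9]
finger_gap: 0.0217
gripper_force: 99.8
```

The stop is firm: 14 N with no further motion. I'll draw back straight, then raise.

jog_arm([
  [4,0,0,0,0,0,1],
  [4,0,0,0,0,0,1],
  [6,0,0,0,0,0,1],
  [8,0,0,0,0,0,1],
  [10,0,0,0,0,0,1],
  [12,0,0,0,0,0,1],
  [12,0,0,0,0,0,1],
  [10,0,0,0,0,0,1],
  [6,0,0,0,0,0,1],
  [0,0,-15,0,0,0,1],
  [0,0,-20,0,0,0,1],
  [0,0,-6,0,0,0,1],
])

```text
clock: 11.5
tcp_pos: [0.4719, 0.0358, 0.1507]
tool_rot: [0.002, -0.06, 0.998, -0.0]
force: [1.1, 0.1, -1.6]
finger_gap: 0.0215
gripper_force: 98.8
```

```bash
python3 - <<'E'
from h import *
s=st()
g=grab_frame("scene");f=grab_frame("top")
a=cv2.resize(f["img"][185:270,280:335,::-1],None,fx=7,fy=7,interpolation=2)
b=cv2.resize(g["img"][190:260,290:345,::-1],None,fx=7,fy=7,interpolation=2)
c=np.zeros((595,770,3),np.uint8);c[:,:385]=a;c[:490,385:]=b
cv2.imwrite("pics/t8.png",c)
E
```

```text
t 11.5 tcp [0.4719 0.0358 0.1507] x [-0.993 -0.119 -0.004] y [-0.119  0.993 -0.001] z [ 0.004 -0.    -1.   ] gap 0.0215 gf 98.81803750991821 F [ 1.1  0.1 -1.6] q [-0.06  0.28 -0.48  0.81  0.   -0.18]
```

View pics/t8.png

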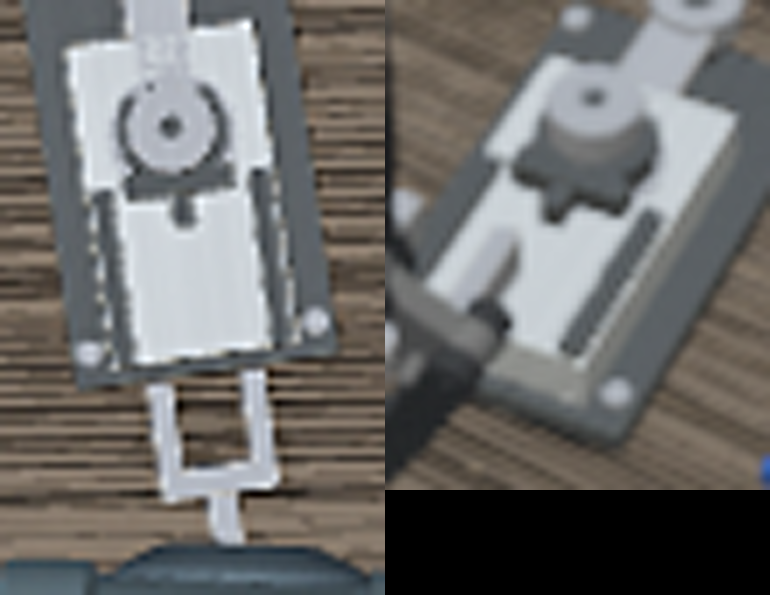

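The picture shows the clip seated round the pin: back edge at (180,195), tail end at (185,228), and the fork clear at (210,372). I'll check the position numerically.

```bash
python3 - <<'E'
from h import *
f=grab_frame("top");P=np.array([.6565,.0585]);e=np.array([np.cos(np.radians(6.9)),np.sin(np.radians(6.9))]);n=np.array([-e[1],e[0]])
for x,y,z in((185,228,.04),(126,200,.04),(236,186,.04),(171,127,.056)):
    v=w(f,x/7+280-.5,y/7+185-.5,z)[:2]-P;print(v@e*1e3,v@n*1e3)
E
```

```text
-29.6988261861236 0.7767137609158964
-17.534222789620493 18.986267869622967
-18.217310175444137 -18.12995759652383
2.7108262842791646 0.3082547191488012
```

Relative to the pin's hole, the tail end is at -32.4 mm and the back at -20.6 mm, so the clip is home. I'll lay the tool back on its original open spot.

jog_arm([
  [-1,14,0,0,0,2,1],
  [-3,24,0,0,0,2,1],
  [-4,28,0,0,0,2,1],
  [-4,28,0,0,0,2,1],
  [-5,30,0,0,0,0,1],
  [-5,30,0,0,0,0,1],
  [-5,30,0,0,0,0,1],
  [-5,30,0,0,0,0,1],
  [-4,26,0,0,0,0,1],
  [-3,14,0,0,0,0,1],
  [0,0,0,0,0,0,1],
  [0,0,0,0,0,0,1],
])

```text
clock: 12.65
tcp_pos: [0.5067, 0.29, 0.1469]
tool_rot: [-0.001, 0.009, 1.0, -0.001]
force: [-0.3, 0.5, -2.1]
finger_gap: 0.0217
gripper_force: 98.8
```

jog_arm([
  [0,0,15,0,0,0,1],
  [0,0,20,0,0,0,1],
  [0,0,15,0,0,0,1],
  [0,0,8,0,0,0,1],
  [0,0,5,0,0,0,1],
  [0,0,0,0,0,0,1],
  [0,0,0,0,0,0,1],
  [0,0,0,0,0,0,1],
])

```text
clock: 13.32
tcp_pos: [0.508, 0.2898, 0.0864]
tool_rot: [0.001, 0.01, 1.0, 0.0]
force: [0.2, 0.3, -1.9]
finger_gap: 0.0215
gripper_force: 98.8
```

```bash
python3 -c "
from h import *
st()"
```

```text
t 13.32 tcp [0.508  0.2898 0.0864] x [-1.     0.02  -0.002] y [0.02  1.    0.001] z [ 0.002  0.001 -1.   ] gap 0.0215 gf 98.79742383956909 F [ 0.2  0.3 -1.9] q [ 0.41  0.55 -0.24  0.78 -0.    0.43]
```

jog_arm([
  [0,0,2,0,0,0,1],
  [0,0,2,0,0,0,1],
  [0,0,0,0,0,0,1],
  [0,0,0,0,0,0,1],
  [0,0,0,0,0,0,1],
])

```text
clock: 13.73
tcp_pos: [0.5073, 0.2898, 0.0815]
tool_rot: [0.0, 0.01, 1.0, 0.0]
force: [-0.2, 1.0, -1.9]
finger_gap: 0.0217
gripper_force: 98.8
```

jog_arm([
  [0,0,1,0,0,0,1],
  [0,0,0,0,0,0,1],
  [0,0,0,0,0,0,1],
])

```text
clock: 13.98
tcp_pos: [0.5074, 0.2899, 0.0807]
tool_rot: [0.0, 0.01, 1.0, 0.0]
force: [-0.1, -0.3, 0.5]
finger_gap: 0.0216
gripper_force: 99.1
```

Contact with the bench. I'll release, wait, and rise.

jog_arm([
  [0,0,0,0,0,0,0.6],
  [0,0,0,0,0,0,0.2],
  [0,0,0,0,0,0,-1],
  [0,0,0,0,0,0,-1],
  [0,0,0,0,0,0,-1],
  [0,0,0,0,0,0,-1],
  [0,0,0,0,0,0,-1],
  [0,0,0,0,0,0,-1],
  [0,0,0,0,0,0,-1],
  [0,0,0,0,0,0,-1],
  [0,0,0,0,0,0,-1],
])

```text
clock: 14.9
tcp_pos: [0.5073, 0.2898, 0.0804]
tool_rot: [0.0, 0.01, 1.0, 0.0]
force: [0.1, 0.8, 0.9]
finger_gap: 0.0851
gripper_force: 0.0
```

jog_arm([
  [0,0,-10,0,0,0,-1],
  [0,0,-20,0,0,0,-1],
  [0,0,-25,0,0,0,-1],
  [0,0,-25,0,0,0,-1],
  [0,0,-25,0,0,0,-1],
  [20,0,-25,0,0,0,-1],
  [30,0,-15,0,0,0,-1],
  [30,0,0,0,0,0,-1],
  [30,0,0,0,0,0,-1],
  [0,0,0,0,0,0,-1],
  [0,0,0,0,0,0,-1],
])

```text
clock: 15.82
tcp_pos: [0.3958, 0.2918, 0.2262]
tool_rot: [0.0, 0.009, 1.0, 0.0]
force: [0.9, -0.4, -0.0]
finger_gap: 0.0855
gripper_force: 0.0
```

```bash
python3 - <<'E'
from h import *
s=st()
g=grab_frame("scene");f=grab_frame("top")
a=cv2.resize(f["img"][150:310,140:340,::-1],None,fx=2,fy=2,interpolation=2)
b=cv2.resize(g["img"][150:310,140:340,::-1],None,fx=2,fy=2,interpolation=2)
cv2.imwrite("pics/t9.png",np.hstack([a,b]))
E
```

```text
t 15.82 tcp [0.3958 0.2918 0.2262] x [-1.     0.018 -0.   ] y [0.018 1.    0.   ] z [ 0. -0. -1.] gap 0.0855 gf 0.0 F [ 0.9 -0.4 -0. ] q [ 0.51  0.25 -0.3   1.02 -0.    0.52]
```

View pics/t9.png

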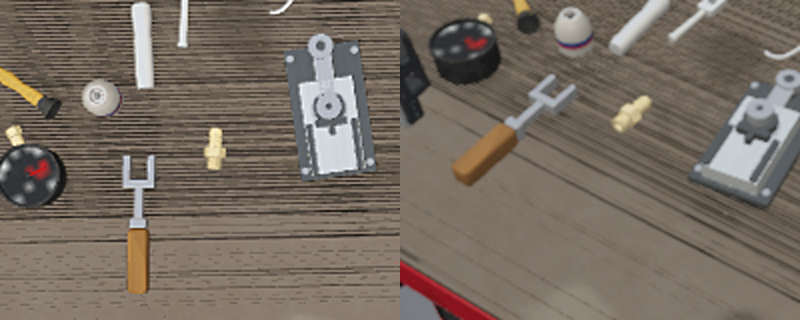

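The fork lies flat at (138,225), well clear of the nest. The clip is seated on the pin at (330,110), and the gripper touches nothing.

```bash
python3 -c "
from station import *
print(finish_job())"
```

```text
the job is handed in; nothing more can be done
None
```

The clip is snapped home in the pin groove (firm stop at 14 N, within about 1 mm by camera), the fork tool lies flat on the open bench well clear of the nest, and the job was handed in at about 16 s on the robot's clock.

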